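# Find where the slide carriage binds and set its travel stop short of it

## Robot

A 6-joint arm with a two-finger parallel gripper is mounted at the origin on a cart in front of the work surface, level with it; the furniture and walls round the work are solid. World frame = base frame: x ahead of the robot, y to its left, z up, the work surface at z = 0. Lengths are in m, angles in rad, forces in N, time in s.
With the tool pointing down it reaches from about 0.225 to 0.725 m from the base axis. Payload 3.1 kg.
Tool frame: the origin (TCP) lies midway between the tips of the shut fingers; the grasp point (between the pads) lies 19 mm behind it; z points along the fingers, y is the line along which they close (so a half turn about z gives the same grasp; the last joint's range is limited). The gripper opens to 85 mm and grips with 20 to 120 N. Pads are 22 mm wide; open, the fingers measure 114 mm over their backs; the gripper's body (76 mm by 85 mm) begins 54 mm behind the grasp point. The pads swing forward as they close: fully open they stand 13 mm farther back than shut.
Start: joints at [-1.451, 0.048, 0.099, 1.622, 0, 1.443], TCP at [0.129, -0.509, 0.231] pointing down, gripper open.
Joint ranges: [-2.91, 2.91], [-0.99, 1.94], [-1.21, 1.42], [-2.12, 2.29], [-1.49, 1.47], [-3.14, 3.14]. Speed limits (rad/s): [2.79, 2.79, 3.14, 3.14, 3.14, 3.14].

## Interface

Orientations are given as a unit quaternion [x, y, z, w].
In Python, from plant import get_obs, capture, finish_job gives the robot as it stands.
- The arm moves only by the tool jog_arm, never from a script. Its argument "series" is a list of rows, each a list of 3 entries, a list of its own where there are three numbers: the closure in counts, from 0 (fully open) to 255 (shut), then the shift along the tool's x, y, z in mm, then the turn about the tool's z in degrees. In form: [[hand, [tx, ty, tz], turn], ...]. A call has exactly 5 rows; each row is the pose to reach, as a shift and turn from the pose commanded when the call began, along the tool's axes at that moment; what a row does not reach only later rows make up. A row lasts 1/12 s, in which the tool goes at most 41.7 mm and 7.16 degrees, less where a joint would pass 70% of its speed; a pose out of reach is approached as far as the arm can. A call with a gripper value outside its range is refused whole. The fingers move at their own pace and stop on an object; "grip_force" is the grip in N (left out, the last holds). Time passes only in rows, so rows that repeat a pose let the fingers close, or fill a call up. It gives the time, the measured TCP pose, the force, the opening and the grip force at its end, in the units of the state.
- get_obs(): the state, without advancing time (a new reading comes with each control period).
- capture(name): name is "side" or "top"; returns a dict with "color" (480x640x3 uint8, red, green, blue), "K" (3x3 intrinsics, pixels), "origin" and "orientation" of the camera in the world. Camera axes: x right, y up, looking along -z (the intrinsics and any distortion apply to the point x, -y, -z); pixel columns grow to the right and rows downward; lengths in m; the calibration is good to about 2 mm. A picture is of the moment at which its call begins. There is no depth.
- finish_job(): hands the job in; it is judged then, once.
The state is a dict: "clock": time; "joint_positions": joint angles; "joint_vel": joint speeds; "tau": joint torques, N m; "tool_pos": TCP position; "ee_rot": TCP orientation; "ft_force": force on the tool from outside, world axes, zero at the start; "moment": the same for the moment, N m; "grip_width": finger opening in m; "gripper_force": force on a finger pad.
Only numpy, scipy, OpenCV 4.12 (cv2) and the standard library are available. Lean on these libraries where they do the work, as an engineer would, in place of code of your own. Each camera call takes 0.05 s, during which the arm holds its last target. There are 200 camera calls.

## Task

The slide carriage on this rail binds at a tight spot somewhere along its travel. Push the carriage gently along the rail towards the travel stop until you feel it bind, without forcing it, and back it off about 10 mm from there; then slide the travel stop up until it just touches the carriage, so that the carriage can no longer run into the tight spot. Let go of everything, and leave the beaker and the timer beside the rail where they are.

Things in the scene. Friction and masses are not known exactly. Their poses are not given: they have to be found in the camera images.
- track: Aluminium rail fixed to the bench, 412 mm long, 60 mm wide, top 30 mm above the bench, with a black slot along its top and grey end caps (36 mm high). Origin: centre of its underside. Its y axis runs along the rail, from the carriage's end towards the travel stop's end; x across it, z up. The tight spot is inside the rail and cannot be seen; the carriage meets it somewhere between -40 and +40 mm of its joint value.
- carriage (a joint): Position of the carriage along the rail (m): the track's y coordinate of its grip block's centre, growing towards the travel stop. It starts between -0.14 and -0.10. The carriage slides freely against about 5 N of friction and stays where it is left. At the tight spot a further 3 N sets in, and from there about 2.5 N more for every mm it is forced on (so 9 to 12 N of push in all tells that it binds); beyond 20 N on the tight spot itself the carriage would be damaged.
- carriage_grip (a point): Grip point of the carriage, 66 mm above the bench, in the middle of its upright black grip block: 18 mm wide across the rail (x), 24 mm along it (y), from 41 to 82 mm above the bench. Axes as the track's. The carriage is an aluminium saddle 66 mm wide with its top at 41 mm; it reaches 30 mm ahead of the block's centre (towards the stop, the face that the stop touches) and 50 mm behind it, where a glass slide lies in a nest (up to 45 mm high).
- stop (a joint): Position of the travel stop along the rail (m): the track's y coordinate of its grip block's centre minus 0.14. Negative is nearer to the carriage. It starts between -0.02 and 0.025; it slides against about 3 N of friction and stays where it is left (pushing it on once it touches the carriage takes about 8 N in all). The tight spot does not hinder it.
- stop_grip (a point): Grip point of the travel stop, 66 mm above the bench, in the middle of its upright grey grip block: 18 mm wide across the rail (x), 20 mm along it (y), from 41 to 82 mm above the bench. Axes as the track's. The stop is a dark steel saddle 62 mm wide, 30 mm long along the rail (15 mm to either side of the block's centre), top at 41 mm. When stop and carriage touch, the two grip points are 45 mm apart.
- beaker: Empty glass beaker, 51 mm across, 64 mm high, standing loose beside the rail on its far side, to be left alone. Origin: centre of its underside.
- timer: Small white bench timer, 62 x 66 x 21 mm, lying loose beside the rail on its near side, to be left alone. Origin: centre of its underside.

How it is judged:
On the way, in this order (a step that is already met when the one before it is completed fails the run):
1. the carriage is pushed on to the tight spot and felt to bind (over 3.5 N on the tight spot) (contact force between bind_pad and carriage_keel above 3.5 N), for 0.1 s.
2. the carriage is backed off: 4 to 17 mm short of the point where it first binds (y of bind_ref in the frame of carriage_grip between 0.004 and 0.017 m), for 0.2 s.
At the end, for the whole second after the job is handed in: the carriage stands 4 to 17 mm short of the point where it first binds, and the travel stop stands against it with a gap of at most 2.5 mm (grip points at most 47.5 mm apart); both at rest (all of step 2 and y of stop_grip in the frame of carriage_grip below 0.0475 m and velocity of joint carriage below 0.005 m/s and velocity of joint stop above -0.005 m/s); the robot touches nothing.
It fails at once if the carriage is forced against the tight spot with over 20 N (contact force between bind_pad and carriage_keel above 20 N).
It fails at once if the beaker is shifted by over 20 mm (distance of beaker from where it was at the start of the episode above 0.02 m).
It fails at once if the timer is shifted by over 20 mm (distance of timer from where it was at the start of the episode above 0.02 m).
It also fails if it takes over 59 s, if anything falls off the work surface, if the arm or the gripper's body presses on something with over 40 N, if the wrist force passes 120 N, or if a joint passes its speed limit or range.

## Working session

There is one attempt and no reset: what is moved stays moved. The work goes in short steps, Python scripts to look and compute and a tool call to move; the robot and the scene stay as the last step left them, time stands still between calls to the robot, and variables do not carry over. Pictures are saved under pics/ and viewed, at most 10 in all, crops included, and the job is handed in when it is done.

Besides the shell and the picture viewer there is one more tool, called after "Call:" as name(argument=value, ...), one argument or row to a line, values as JSON. jog_arm: Moves the arm, as the interface text tells. Its arguments: {"type":"object","properties":{"series":{"type":"array"},"grip_force":{"type":"number"}},"required":["series"]}

```bash
mkdir -p pics; python3 - <<'E'
from plant import *
import cv2
o=get_obs();print({k:o[k] for k in('clock','tool_pos','ee_rot','ft_force','grip_width')})
for n in('side','top'):
    c=capture(n);cv2.imwrite(f'pics/{n}0.png',c['color'][:,:,::-1]);print(n,c['K'],c['origin'],c['orientation'],[k for k in c])
E
```

```text
{'clock': 0.0, 'tool_pos': array([ 0.12868968, -0.50836954,  0.23012268]), 'ee_rot': array([ 9.92333255e-01,  1.23585550e-01,  1.02891771e-05, -1.15033307e-03]), 'ft_force': array([ 0.12671221, -0.09256524, -0.34919955]), 'grip_width': 0.08555382168648408}
side [[476.02059191   0.         319.79646995]
 [  0.         476.02059191 243.9628968 ]
 [  0.           0.           1.        ]] [0.44576174 0.82412312 0.46921655] [-0.01592104  0.51832297  0.85450193 -0.03023696] ['color', 'K', 'origin', 'orientation']
top [[613.19740944   0.         323.53787244]
 [  0.         613.19740944 246.17306461]
 [  0.           0.           1.        ]] [0.37826221 0.05343009 1.07083079] [-0.03625644  0.04417624  0.71373178 -0.69808371] ['color', 'K', 'origin', 'orientation']
```

View pics/top0.png

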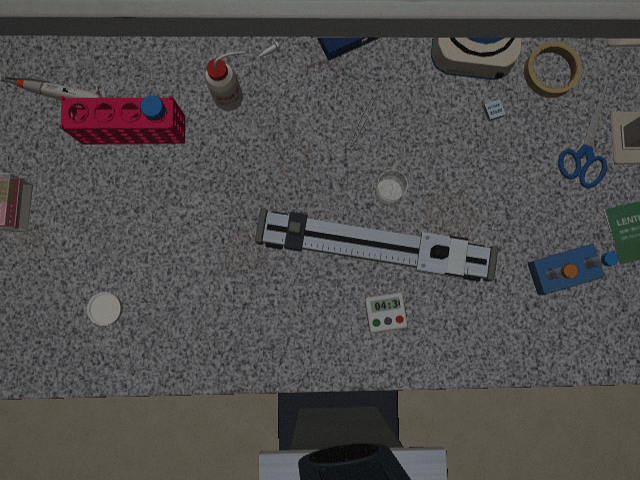

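View pics/side0.png

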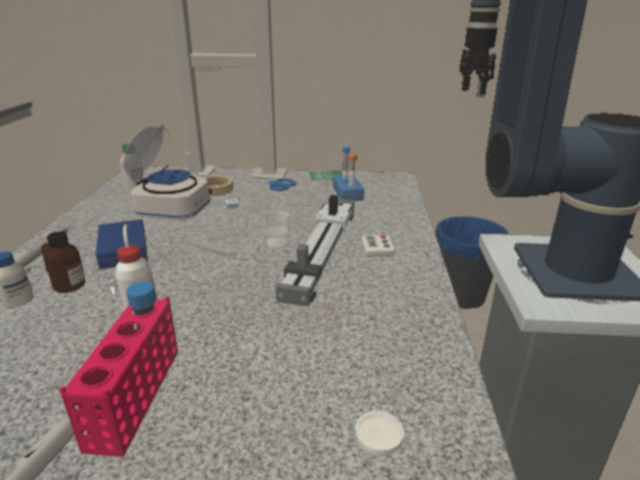

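Top view: the rail runs from (262,227) to (492,263). The black carriage block is at about (440,252), the stop at (295,230), the beaker at (391,187) and the timer at (387,312). The side view confirms the layout.

```bash
cat > h.py <<'E'
import numpy as np, cv2
from scipy.spatial.transform import Rotation as R
from plant import *
def ray(c,u,v,z):
    d=np.linalg.inv(c['K'])@[u,v,1]; d=R.from_quat(c['orientation']).apply([d[0],-d[1],-d[2]])
    return c['origin']+d*(z-c['origin'][2])/d[2]
def tool(o,p): # world vector in tool axes, mm
    return R.from_quat(o['ee_rot']).inv().apply(p)*1000
E
python3 - <<'E'
from h import *
c=capture('top')
im=c['color'][:,:,::-1]
cv2.imwrite('pics/crop0.png',cv2.resize(im[195:295,245:505],None,fx=3,fy=3,interpolation=cv2.INTER_CUBIC))
for n,u,v,z in[('capL',262,227,.036),('capR',492,263,.036),('car',440,252,.082),('stop',295,230,.082),('beaker',391,187,.03),('timer',387,312,.02)]: print(n,ray(c,u,v,z))
E
```

```text
capL [0.53153834 0.14450991 0.036     ]
capR [ 0.46148793 -0.24487396  0.036     ]
car [ 0.47755391 -0.14789319  0.082     ]
stop [0.51865183 0.08687838 0.082     ]
beaker [ 0.59756587 -0.07860151  0.03      ]
timer [ 0.3829171  -0.06539101  0.02      ]
```

View pics/crop0.png

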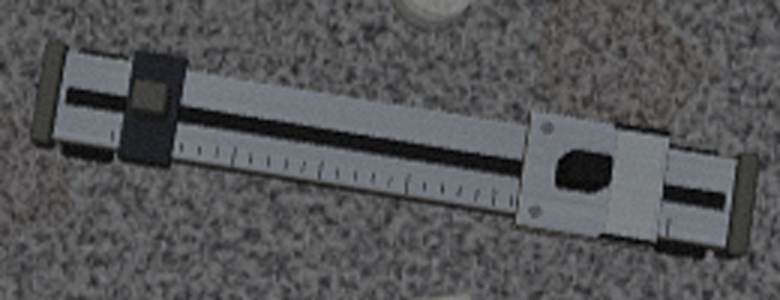

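Crop (3×, offset 245,195): outer cap faces are centred at about (42,92) and (751,204). The carriage block top is at about (590,171) and the stop block top at about (149,96).

```bash
python3 - <<'E'
from h import *
c=capture('top');o=get_obs()
P=lambda u,v,z:ray(c,245+u/3,195+v/3,z)
L=P(42,92,.036);Rr=P(751,204,.036);C=P(590,171,.082);S=P(149,96,.082)
d=(L-Rr);print(np.linalg.norm(d));m=(L+Rr)/2;d/=np.linalg.norm(d);n=np.array([d[1],-d[0],0])
print('mid',m,'yaw',np.degrees(np.arctan2(d[1],d[0])))
for q in(C,S):print(q,(q-m)@d,(q-m)@n)
ct=m+d*((C-m)@d);st=m+d*((S-m)@d)
X=R.from_quat(o['ee_rot']).as_matrix()[:,0];print('toolyaw',np.degrees(np.arctan2(X[1],X[0])))
ct[2]=.130;print(ct,tool(o,ct-o['tool_pos']),st)
E
```

```text
0.4066657627169311
mid [ 0.4976525  -0.05048032  0.036     ] yaw 79.71937804392994
[ 0.47749507 -0.1506054   0.082     ] -0.10211509608484175 -0.001964550011637678
[0.52359418 0.08733476 0.082     ] 0.14023232261592075 0.0009294153869962582
toolyaw 14.194829448812419
[ 0.47942808 -0.15095601  0.13      ] [ 427.71009553 -260.55086893  101.01070895] [0.52267969 0.08750063 0.036     ]
```

Call:
jog_arm(
  series=[
    [0,[34,-21,0],0],
    [0,[68,-42,0],0],
    [0,[102,-63,0],0],
    [0,[136,-84,0],0],
    [0,[170,-105,0],0],
  ],
  grip_force=40,
)

```text
clock: 0.62
tool_pos: [0.2686, -0.364, 0.2311]
ee_rot: [0.992, 0.123, 0.0, -0.0]
ft_force: [0.3, -0.9, 0.7]
grip_width: 0.0855
gripper_force: 0.0
```

Call:
jog_arm(
  series=[
    [0,[34,-21,0],0],
    [0,[68,-42,0],0],
    [0,[102,-63,0],0],
    [0,[136,-84,0],0],
    [0,[170,-105,0],0],
  ],
)

```text
clock: 1.03
tool_pos: [0.4078, -0.2202, 0.2313]
ee_rot: [0.992, 0.124, 0.0, 0.0]
ft_force: [0.6, -1.5, -0.0]
grip_width: 0.0853
gripper_force: 0.0
```

Call:
jog_arm(
  series=[
    [0,[30,-17,0],-7],
    [0,[60,-34,0],-14],
    [0,[88,-50,0],-21],
    [0,[88,-50,0],-28],
    [0,[88,-50,0],-35],
  ],
)

```text
clock: 1.45
tool_pos: [0.4809, -0.1501, 0.2307]
ee_rot: [0.907, 0.421, -0.0, -0.0]
ft_force: [0.6, -1.2, 0.6]
grip_width: 0.0856
gripper_force: 0.0
```

Call:
jog_arm(
  series=[
    [0,[0,0,15],-7],
    [0,[0,0,30],-14],
    [0,[0,0,45],-21],
    [0,[0,0,60],-28],
    [0,[0,0,80],-30.5],
  ],
)

```text
clock: 1.87
tool_pos: [0.4804, -0.1521, 0.1514]
ee_rot: [0.766, 0.643, 0.0, 0.001]
ft_force: [-1.0, -1.3, 1.3]
grip_width: 0.0854
gripper_force: 0.0
```

```bash
python3 - <<'E'
from h import *
o=get_obs();print(o['clock'],o['tool_pos'],o['ft_force'],o['joint_positions'])
M=R.from_quat(o['ee_rot']).as_matrix();print(M, np.degrees(np.arctan2(M[1,0],M[0,0])))
print(tool(o,np.array([.4794,-.1510,.048])-o['tool_pos']))
a=capture('top');b=capture('side')
cv2.imwrite('pics/t1.png',cv2.resize(a['color'][150:330,330:530,::-1],None,fx=3,fy=3))
cv2.imwrite('pics/s1.png',cv2.resize(b['color'][100:300,250:420,::-1],None,fx=3,fy=3))
E
```

```text
1.8667 [ 0.48042724 -0.15207135  0.15136171] [-0.98008186 -1.2832018   1.27765701] [-4.39705241e-01 -1.19909254e-02 -1.20316410e-01  1.46077982e+00
 -3.49179118e-06  1.30586454e+00]
[[ 1.73885395e-01  9.84764709e-01  1.52867899e-03]
 [ 9.84765795e-01 -1.73884465e-01 -7.22980776e-04]
 [-4.46152425e-04  1.63110658e-03 -9.99998570e-01]] 79.98619746526646
[  0.92251958  -1.36647404 103.35921724]
```

View pics/s1.png

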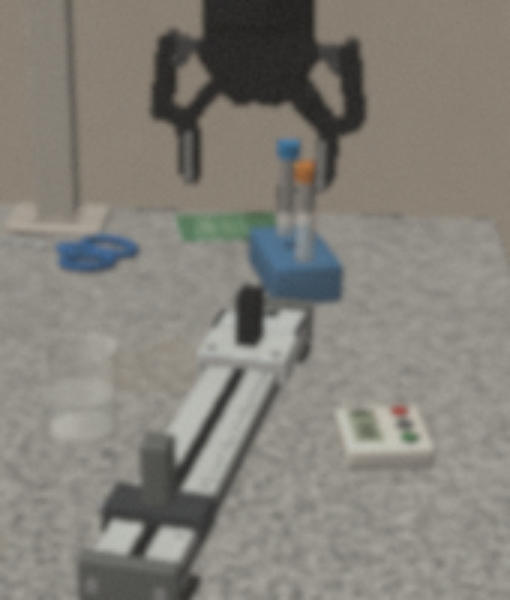

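The open fingers straddle the line of the black block (crop x≈250), and the beaker and timer are clear. Descending and gripping.

Call:
jog_arm(
  series=[
    [0,[0,-1,22],0],
    [0,[1,-1,45],0],
    [0,[1,-1,68],0],
    [0,[1,-1,90],0],
    [0,[1,-1,102],0],
  ],
)

```text
clock: 2.38
tool_pos: [0.478, -0.1503, 0.0476]
ee_rot: [0.768, 0.64, -0.001, -0.001]
ft_force: [-0.3, -0.5, 0.0]
grip_width: 0.0854
gripper_force: 0.0
```

Call:
jog_arm(
  series=[
    [120,[0,0,0],0],
    [190,[0,0,0],0],
    [255,[0,0,0],0],
    [255,[0,0,0],0],
    [255,[0,0,0],0],
  ],
)

```text
clock: 2.8
tool_pos: [0.4804, -0.1514, 0.0512]
ee_rot: [0.768, 0.641, 0.001, 0.001]
ft_force: [0.1, -0.5, -0.5]
grip_width: 0.0257
gripper_force: 0.0
```

Call:
jog_arm(
  series=[
    [255,[0,0,0],0],
    [255,[0,0,0],0],
    [255,[0,0,0],0],
    [255,[0,0,0],0],
    [255,[0,0,0],0],
  ],
)

```text
clock: 3.22
tool_pos: [0.4802, -0.1513, 0.051]
ee_rot: [0.768, 0.641, 0.001, 0.001]
ft_force: [-1.2, -0.1, 4.9]
grip_width: 0.0175
gripper_force: 40.6
```

Call:
jog_arm(
  series=[
    [255,[5,0,0],0],
    [255,[15,0,0],0],
    [255,[27,0,0],0],
    [255,[38,0,0],0],
    [255,[44,0,0],0],
  ],
)

```text
clock: 3.63
tool_pos: [0.488, -0.1091, 0.051]
ee_rot: [0.768, 0.64, -0.001, 0.003]
ft_force: [-0.8, -5.2, 5.3]
grip_width: 0.0172
gripper_force: 40.6
```

Call:
jog_arm(
  series=[
    [255,[1,0,0],0],
    [255,[2,0,0],0],
    [255,[3,0,0],0],
    [255,[4,0,0],0],
    [255,[5,0,0],0],
  ],
)

```text
clock: 4.05
tool_pos: [0.4888, -0.1048, 0.051]
ee_rot: [0.768, 0.64, -0.001, 0.003]
ft_force: [-2.3, -4.7, 5.0]
grip_width: 0.0174
gripper_force: 40.6
```

```bash
cat > f.py <<'E'
from h import *
o=get_obs();m=np.array([.49765,-.05048,0]);a=np.radians(79.85);d=np.array([np.cos(a),np.sin(a),0]);n=np.array([d[1],-d[0],0])
p=o['tool_pos']-m;print(o['clock'],'along',p@d*1e3,'lat',p@n*1e3,'F along',o['ft_force']@d,'lat',o['ft_force']@n,o['ft_force'][2],o['grip_width'])
E
python3 f.py
```

```text
4.05 along -55.06792065828701 lat 0.8458835484731847 F along -5.041466721975506 lat -1.4295700370348663 5.040549186942755 0.01736033572605756
```

Call:
jog_arm(
  series=[
    [255,[2,0,0],0],
    [255,[4,0,0],0],
    [255,[6,0,0],0],
    [255,[8,0,0],0],
    [255,[8,0,0],0],
  ],
)

```text
clock: 4.47
tool_pos: [0.4903, -0.0966, 0.051]
ee_rot: [0.768, 0.64, -0.001, 0.002]
ft_force: [-0.6, -4.0, 5.1]
grip_width: 0.0175
gripper_force: 40.7
```

Call:
jog_arm(
  series=[
    [255,[1,0,0],0],
    [255,[2,0,0],0],
    [255,[3,0,0],0],
    [255,[4,0,0],0],
    [255,[4,0,0],0],
  ],
)

```text
clock: 4.88
tool_pos: [0.491, -0.0928, 0.051]
ee_rot: [0.768, 0.64, -0.001, 0.002]
ft_force: [-0.6, -4.0, 5.1]
grip_width: 0.0177
gripper_force: 40.7
```

Call:
jog_arm(
  series=[
    [255,[1,0,0],0],
    [255,[2,0,0],0],
    [255,[3,0,0],0],
    [255,[4,0,0],0],
    [255,[4,0,0],0],
  ],
)

```text
clock: 5.3
tool_pos: [0.4917, -0.0889, 0.051]
ee_rot: [0.768, 0.64, -0.001, 0.002]
ft_force: [-0.4, -4.6, 4.5]
grip_width: 0.0176
gripper_force: 40.7
```

Call:
jog_arm(
  series=[
    [255,[1,0,0],0],
    [255,[2,0,0],0],
    [255,[3,0,0],0],
    [255,[4,0,0],0],
    [255,[4,0,0],0],
  ],
)

```text
clock: 5.72
tool_pos: [0.4925, -0.0849, 0.051]
ee_rot: [0.768, 0.64, -0.001, 0.002]
ft_force: [0.2, -4.6, 4.4]
grip_width: 0.0176
gripper_force: 40.7
```

Call:
jog_arm(
  series=[
    [255,[1,0,0],0],
    [255,[2,0,0],0],
    [255,[3,0,0],0],
    [255,[4,0,0],0],
    [255,[4,0,0],0],
  ],
)

```text
clock: 6.13
tool_pos: [0.4932, -0.081, 0.051]
ee_rot: [0.768, 0.64, -0.001, 0.002]
ft_force: [-1.9, -4.1, 4.6]
grip_width: 0.0176
gripper_force: 40.7
```

Call:
jog_arm(
  series=[
    [255,[1,0,0],0],
    [255,[2,0,0],0],
    [255,[3,0,0],0],
    [255,[4,0,0],0],
    [255,[4,0,0],0],
  ],
)

```text
clock: 6.55
tool_pos: [0.4939, -0.0771, 0.051]
ee_rot: [0.768, 0.64, -0.001, 0.002]
ft_force: [-1.3, -4.3, 6.0]
grip_width: 0.0178
gripper_force: 40.7
```

Call:
jog_arm(
  series=[
    [255,[1,0,0],0],
    [255,[2,0,0],0],
    [255,[3,0,0],0],
    [255,[4,0,0],0],
    [255,[4,0,0],0],
  ],
)

```text
clock: 6.97
tool_pos: [0.4946, -0.0731, 0.051]
ee_rot: [0.768, 0.64, -0.001, 0.003]
ft_force: [-0.3, -4.5, 5.3]
grip_width: 0.0174
gripper_force: 40.7
```

Call:
jog_arm(
  series=[
    [255,[1,0,0],0],
    [255,[2,0,0],0],
    [255,[3,0,0],0],
    [255,[4,0,0],0],
    [255,[4,0,0],0],
  ],
)

```text
clock: 7.38
tool_pos: [0.4954, -0.0692, 0.051]
ee_rot: [0.768, 0.64, -0.001, 0.003]
ft_force: [-0.4, -4.6, 5.5]
grip_width: 0.0175
gripper_force: 40.7
```

Call:
jog_arm(
  series=[
    [255,[1,0,0],0],
    [255,[2,0,0],0],
    [255,[3,0,0],0],
    [255,[4,0,0],0],
    [255,[4,0,0],0],
  ],
)

```text
clock: 7.8
tool_pos: [0.4961, -0.0652, 0.051]
ee_rot: [0.768, 0.64, -0.001, 0.002]
ft_force: [-1.3, -4.7, 4.8]
grip_width: 0.0173
gripper_force: 40.7
```

Call:
jog_arm(
  series=[
    [255,[1,0,0],0],
    [255,[2,0,0],0],
    [255,[3,0,0],0],
    [255,[4,0,0],0],
    [255,[4,0,0],0],
  ],
)

```text
clock: 8.22
tool_pos: [0.4968, -0.0613, 0.051]
ee_rot: [0.768, 0.64, -0.001, 0.002]
ft_force: [-0.7, -4.3, 4.9]
grip_width: 0.0173
gripper_force: 40.7
```

Call:
jog_arm(
  series=[
    [255,[1,0,0],0],
    [255,[2,0,0],0],
    [255,[3,0,0],0],
    [255,[4,0,0],0],
    [255,[4,0,0],0],
  ],
)

```text
clock: 8.63
tool_pos: [0.4976, -0.0573, 0.051]
ee_rot: [0.768, 0.64, -0.001, 0.002]
ft_force: [-1.3, -4.2, 6.2]
grip_width: 0.0172
gripper_force: 40.7
```

Call:
jog_arm(
  series=[
    [255,[1,0,0],0],
    [255,[2,0,0],0],
    [255,[3,0,0],0],
    [255,[4,0,0],0],
    [255,[4,0,0],0],
  ],
)

```text
clock: 9.05
tool_pos: [0.4983, -0.0534, 0.051]
ee_rot: [0.768, 0.64, -0.0, 0.003]
ft_force: [-0.8, -4.9, 5.3]
grip_width: 0.0174
gripper_force: 40.7
```

Call:
jog_arm(
  series=[
    [255,[1,0,0],0],
    [255,[2,0,0],0],
    [255,[3,0,0],0],
    [255,[4,0,0],0],
    [255,[4,0,0],0],
  ],
)

```text
clock: 9.47
tool_pos: [0.499, -0.0494, 0.051]
ee_rot: [0.768, 0.64, -0.0, 0.002]
ft_force: [-0.7, -4.4, 6.0]
grip_width: 0.0174
gripper_force: 40.7
```

Call:
jog_arm(
  series=[
    [255,[1,0,0],0],
    [255,[2,0,0],0],
    [255,[3,0,0],0],
    [255,[4,0,0],0],
    [255,[4,0,0],0],
  ],
)

```text
clock: 9.88
tool_pos: [0.4997, -0.0455, 0.051]
ee_rot: [0.768, 0.64, -0.0, 0.002]
ft_force: [-0.0, -5.1, 5.7]
grip_width: 0.0176
gripper_force: 40.7
```

Call:
jog_arm(
  series=[
    [255,[1,0,0],0],
    [255,[2,0,0],0],
    [255,[3,0,0],0],
    [255,[4,0,0],0],
    [255,[4,0,0],0],
  ],
)

```text
clock: 10.3
tool_pos: [0.5005, -0.0416, 0.051]
ee_rot: [0.768, 0.64, -0.0, 0.003]
ft_force: [0.5, -5.3, 4.6]
grip_width: 0.0174
gripper_force: 40.7
```

Call:
jog_arm(
  series=[
    [255,[1,0,0],0],
    [255,[2,0,0],0],
    [255,[3,0,0],0],
    [255,[4,0,0],0],
    [255,[4,0,0],0],
  ],
)

```text
clock: 10.72
tool_pos: [0.501, -0.0388, 0.051]
ee_rot: [0.768, 0.64, -0.002, 0.003]
ft_force: [-1.0, -7.9, 5.8]
grip_width: 0.0174
gripper_force: 40.7
```

Call:
jog_arm(
  series=[
    [255,[0.5,0,0],0],
    [255,[1,0,0],0],
    [255,[1,0,0],0],
    [255,[1,0,0],0],
    [255,[1,0,0],0],
  ],
)

```text
clock: 11.13
tool_pos: [0.501, -0.0384, 0.051]
ee_rot: [0.768, 0.64, -0.002, 0.004]
ft_force: [-2.3, -8.9, 5.6]
grip_width: 0.0174
gripper_force: 40.7
```

```bash
python3 f.py
```

```text
11.1333 along 12.47113285331402 lat 1.2146044238147877 F along -9.20347255063672 lat -0.6681171077086346 5.60252480353894 0.01735478158591361
```

Call:
jog_arm(
  series=[
    [255,[0.5,0,0],0],
    [255,[1,0,0],0],
    [255,[1.2,0,0],0],
    [255,[1.2,0,0],0],
    [255,[1.2,0,0],0],
  ],
)

```text
clock: 11.55
tool_pos: [0.5011, -0.0379, 0.051]
ee_rot: [0.769, 0.64, -0.003, 0.004]
ft_force: [-2.3, -10.8, 5.8]
grip_width: 0.0176
gripper_force: 40.7
```

```bash
python3 f.py
```

```text
11.55 along 12.97120052799804 lat 1.2073177183887902 F along -11.016432687735241 lat -0.3675470308863973 5.790523519071626 0.017577646933049862
```

Call:
jog_arm(
  series=[
    [255,[-3,0,0],0],
    [255,[-6,0,0],0],
    [255,[-10,0,0],0],
    [255,[-14,0,0],0],
    [255,[-14,0,0],0],
  ],
)

```text
clock: 11.97
tool_pos: [0.4995, -0.0467, 0.051]
ee_rot: [0.768, 0.641, 0.002, 0.001]
ft_force: [1.2, 2.4, 5.8]
grip_width: 0.0175
gripper_force: 40.6
```

```bash
python3 f.py
```

```text
11.9667 along 4.009429244971702 lat 1.1595000107463624 F along 2.615455315899802 lat 0.7910242680213643 5.814981180544749 0.01753673901777364
```

Call:
jog_arm(
  series=[
    [255,[-1,0,0],0],
    [255,[-2,0,0],0],
    [255,[-3,0,0],0],
    [255,[-3,0,0],0],
    [255,[-2,0,0],0],
  ],
)

```text
clock: 12.38
tool_pos: [0.4991, -0.049, 0.051]
ee_rot: [0.768, 0.641, 0.001, 0.001]
ft_force: [-0.1, -0.1, 5.4]
grip_width: 0.0169
gripper_force: 40.6
```

```bash
python3 f.py
```

```text
12.3833 along 1.7555761575292892 lat 1.1549288051193527 F along -0.06937721917456305 lat -0.08740122069238165 5.405256353862143 0.016887409228310703
```

Call:
jog_arm(
  series=[
    [120,[0,0,0],0],
    [60,[0,0,0],0],
    [0,[0,0,0],0],
    [0,[0,0,0],0],
    [0,[0,0,0],0],
  ],
)

```text
clock: 12.8
tool_pos: [0.4971, -0.0492, 0.0488]
ee_rot: [0.768, 0.641, -0.0, -0.0]
ft_force: [-0.1, 0.5, 0.5]
grip_width: 0.0767
gripper_force: 0.0
```

Call:
jog_arm(
  series=[
    [0,[0,0,-5],0],
    [0,[0,0,-20],0],
    [0,[0,0,-40],0],
    [0,[0,0,-60],0],
    [0,[0,0,-75],0],
  ],
)

```text
clock: 13.22
tool_pos: [0.498, -0.0494, 0.1263]
ee_rot: [0.768, 0.641, 0.0, 0.001]
ft_force: [-0.9, -0.8, -0.2]
grip_width: 0.0854
gripper_force: 0.0
```

Call:
jog_arm(
  series=[
    [0,[25,0,0],0],
    [0,[55,0,0],0],
    [0,[85,0,0],0],
    [0,[115,0,0],0],
    [0,[138,0,0],0],
  ],
)

```text
clock: 13.63
tool_pos: [0.5225, 0.0885, 0.1248]
ee_rot: [0.768, 0.641, 0.0, -0.0]
ft_force: [-0.3, 1.0, -0.0]
grip_width: 0.0852
gripper_force: 0.0
```

```bash
python3 f.py; python3 - <<'E'
from h import *
a=capture('top');b=capture('side')
cv2.imwrite('pics/s2.png',np.hstack([cv2.resize(x,(390,450)) for x in(b['color'][130:330,230:403,::-1],a['color'][150:330,245:401,::-1])]))
E
```

```text
13.6333 along 141.18467068954212 lat -0.023987373507523644 F along 0.8894548889222915 lat -0.4743675943499639 -0.04669580854666882 0.08522214589310088
```

View pics/s2.png

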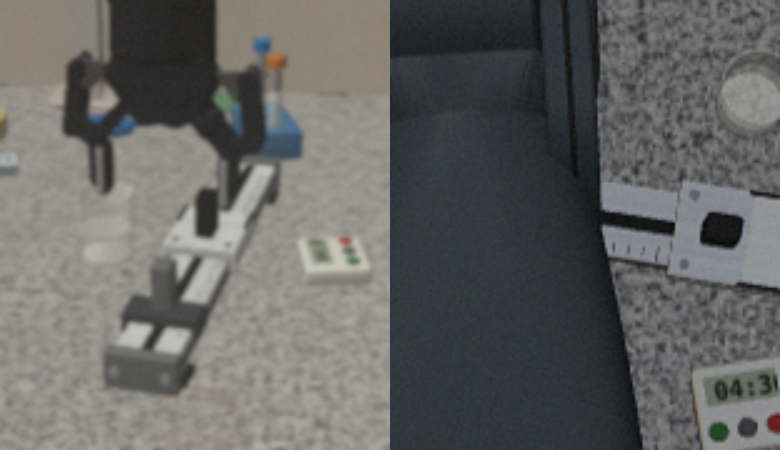

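The fingers (midline crop x≈164) are centred on the stop block (x≈163). Both neighbours are undisturbed.

Call:
jog_arm(
  series=[
    [0,[0,0,20],0],
    [0,[0,0,40],0],
    [0,[0,0,60],0],
    [0,[0,0,75],0],
    [0,[0,0,75],0],
  ],
)

```text
clock: 14.15
tool_pos: [0.5189, 0.0856, 0.0454]
ee_rot: [0.768, 0.64, -0.003, -0.002]
ft_force: [-0.4, -0.8, -1.0]
grip_width: 0.0854
gripper_force: 0.0
```

Call:
jog_arm(
  series=[
    [120,[0,0,0],0],
    [190,[0,0,0],0],
    [255,[0,0,0],0],
    [255,[0,0,0],0],
    [255,[0,0,0],0],
  ],
)

```text
clock: 14.57
tool_pos: [0.5232, 0.0865, 0.0506]
ee_rot: [0.768, 0.641, 0.001, 0.001]
ft_force: [0.0, -0.3, -0.1]
grip_width: 0.0252
gripper_force: 0.0
```

Call:
jog_arm(
  series=[
    [255,[0,0,0],0],
    [255,[0,0,0],0],
    [255,[0,0,0],0],
    [255,[0,0,0],0],
    [255,[0,0,0],0],
  ],
)

```text
clock: 14.98
tool_pos: [0.524, 0.0864, 0.0506]
ee_rot: [0.768, 0.641, 0.001, 0.001]
ft_force: [4.6, -0.8, 5.1]
grip_width: 0.0172
gripper_force: 44.9
```

```bash
python3 f.py; python3 - <<'E'
from h import *
c=capture('top');p=ray(c,377,242,.082);m=np.array([.49765,-.05048,0]);a=np.radians(79.72)
print((p-m)[:2]@[np.cos(a),np.sin(a)])
E
```

```text
14.9833 along 139.3443565255299 lat 1.7768370736463455 F along -0.026012920178064686 lat 4.644106530176476 5.125705256542965 0.017170279435816692
0.0041210555972053045
```

Call:
jog_arm(
  series=[
    [255,[-12,0,0],0],
    [255,[-32,0,0],0],
    [255,[-54,0,0],0],
    [255,[-70,0,0],0],
    [255,[-78,0,0],0],
  ],
)

```text
clock: 15.45
tool_pos: [0.5098, 0.0097, 0.0506]
ee_rot: [0.768, 0.641, 0.002, 0.0]
ft_force: [4.5, 1.5, 4.4]
grip_width: 0.0173
gripper_force: 44.9
```

Call:
jog_arm(
  series=[
    [255,[-1,0,0],0],
    [255,[-2,0,0],0],
    [255,[-3,0,0],0],
    [255,[-4,0,0],0],
    [255,[-4,0,0],0],
  ],
)

```text
clock: 15.87
tool_pos: [0.5093, 0.0067, 0.0507]
ee_rot: [0.768, 0.641, 0.002, 0.0]
ft_force: [4.9, 1.0, 5.0]
grip_width: 0.0172
gripper_force: 45.0
```

```bash
python3 f.py; python3 - <<'E'
from h import *
b=capture('side')
cv2.imwrite('pics/s3.png',cv2.resize(b['color'][150:300,250:400,::-1],None,fx=4,fy=4))
E
```

```text
15.8667 along 58.38413747663911 lat 1.3769678763514936 F along 1.882944664595295 lat 4.656401955540777 5.024504508636468 0.01724459663331989
```

View pics/s3.png

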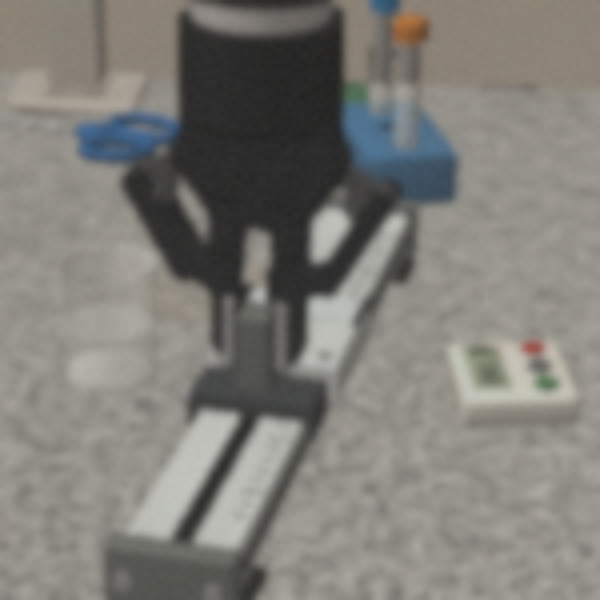

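The stop is gripped and a short way from the carriage, at about (325,350). I'll close the rest in 2 mm steps.

Call:
jog_arm(
  series=[
    [255,[-0.5,0,0],0],
    [255,[-1,0,0],0],
    [255,[-2,0,0],0],
    [255,[-3,0,0],0],
    [255,[-3,0,0],0],
  ],
)

```text
clock: 16.33
tool_pos: [0.5087, 0.004, 0.0506]
ee_rot: [0.768, 0.641, 0.002, 0.0]
ft_force: [4.5, 1.6, 5.6]
grip_width: 0.0178
gripper_force: 45.0
```

Call:
jog_arm(
  series=[
    [255,[-0.5,0,0],0],
    [255,[-1,0,0],0],
    [255,[-1.5,0,0],0],
    [255,[-2,0,0],0],
    [255,[-2,0,0],0],
  ],
)

```text
clock: 16.75
tool_pos: [0.5084, 0.0021, 0.0506]
ee_rot: [0.768, 0.641, 0.002, 0.0]
ft_force: [4.7, 1.5, 5.4]
grip_width: 0.0174
gripper_force: 45.0
```

Call:
jog_arm(
  series=[
    [255,[-0.5,0,0],0],
    [255,[-1,0,0],0],
    [255,[-1.5,0,0],0],
    [255,[-2,0,0],0],
    [255,[-2,0,0],0],
  ],
)

```text
clock: 17.17
tool_pos: [0.508, 0.0001, 0.0506]
ee_rot: [0.768, 0.641, 0.002, 0.0]
ft_force: [5.0, 2.1, 5.4]
grip_width: 0.0176
gripper_force: 45.0
```

Call:
jog_arm(
  series=[
    [255,[-0.5,0,0],0],
    [255,[-1,0,0],0],
    [255,[-1.5,0,0],0],
    [255,[-2,0,0],0],
    [255,[-2,0,0],0],
  ],
)

```text
clock: 17.58
tool_pos: [0.5077, -0.0019, 0.0506]
ee_rot: [0.768, 0.641, 0.002, 0.0]
ft_force: [4.5, 1.5, 6.0]
grip_width: 0.0177
gripper_force: 45.0
```

Call:
jog_arm(
  series=[
    [255,[-0.5,0,0],0],
    [255,[-1,0,0],0],
    [255,[-1.5,0,0],0],
    [255,[-2,0,0],0],
    [255,[-2,0,0],0],
  ],
)

```text
clock: 18.0
tool_pos: [0.5073, -0.0038, 0.0506]
ee_rot: [0.768, 0.641, 0.002, 0.0]
ft_force: [4.6, 2.7, 5.2]
grip_width: 0.0175
gripper_force: 45.0
```

Call:
jog_arm(
  series=[
    [255,[-0.5,0,0],0],
    [255,[-1,0,0],0],
    [255,[-1.5,0,0],0],
    [255,[-1.5,0,0],0],
    [255,[-1.5,0,0],0],
  ],
)

```text
clock: 18.42
tool_pos: [0.507, -0.0053, 0.0506]
ee_rot: [0.768, 0.641, 0.002, 0.0]
ft_force: [4.4, 1.9, 4.8]
grip_width: 0.0171
gripper_force: 45.0
```

Call:
jog_arm(
  series=[
    [255,[-0.5,0,0],0],
    [255,[-1,0,0],0],
    [255,[-1.5,0,0],0],
    [255,[-1.5,0,0],0],
    [255,[-1.5,0,0],0],
  ],
)

```text
clock: 18.83
tool_pos: [0.507, -0.0056, 0.0506]
ee_rot: [0.767, 0.641, 0.003, -0.001]
ft_force: [5.3, 4.8, 5.1]
grip_width: 0.017
gripper_force: 45.0
```

```bash
python3 f.py; python3 - <<'E'
from h import *
a=capture('top');b=capture('side')
cv2.imwrite('pics/s4.png',np.hstack([cv2.resize(x,(390,450)) for x in(b['color'][170:290,270:374,::-1],a['color'][180:300,310:414,::-1])]))
E
```

```text
18.8333 along 45.869870719042886 lat 1.276644073182312 F along 5.616639195456821 lat 4.370238051821551 5.125031781312385 0.016973660472074867
```

View pics/s4.png

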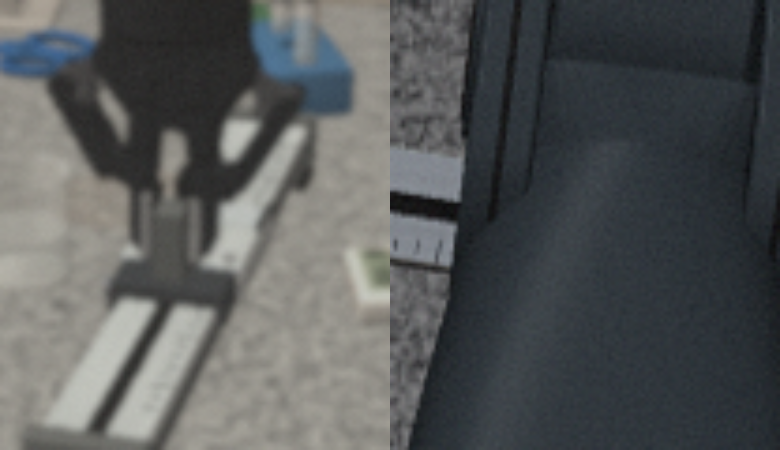

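The force jumped from about 2 to 5.6 N with almost no motion, so the stop touches the carriage. Relaxing the push, opening and lifting.

Call:
jog_arm(
  series=[
    [255,[0.5,0,0],0],
    [255,[1,0,0],0],
    [255,[1.5,0,0],0],
    [255,[1.5,0,0],0],
    [255,[1.5,0,0],0],
  ],
)

```text
clock: 19.35
tool_pos: [0.507, -0.0055, 0.0506]
ee_rot: [0.768, 0.641, 0.002, 0.001]
ft_force: [4.1, 0.5, 6.5]
grip_width: 0.017
gripper_force: 45.0
```

Call:
jog_arm(
  series=[
    [120,[0,0,0],0],
    [60,[0,0,0],0],
    [0,[0,0,0],0],
    [0,[0,0,0],0],
    [0,[0,0,0],0],
  ],
)

```text
clock: 19.77
tool_pos: [0.5042, -0.0063, 0.0484]
ee_rot: [0.768, 0.641, -0.001, -0.001]
ft_force: [-0.7, 0.1, -0.5]
grip_width: 0.077
gripper_force: 0.0
```

Call:
jog_arm(
  series=[
    [0,[0,0,-10],0],
    [0,[0,0,-40],0],
    [0,[0,0,-75],0],
    [0,[0,0,-110],0],
    [0,[0,0,-140],0],
  ],
)

```text
clock: 20.18
tool_pos: [0.5054, -0.0065, 0.1923]
ee_rot: [0.768, 0.641, 0.001, 0.001]
ft_force: [1.1, -1.2, 0.2]
grip_width: 0.0853
gripper_force: 0.0
```

Call:
jog_arm(
  series=[
    [0,[-30,0,0],0],
    [0,[-65,0,0],0],
    [0,[-100,0,0],0],
    [0,[-135,0,0],0],
    [0,[-170,0,0],0],
  ],
)

```text
clock: 20.6
tool_pos: [0.4745, -0.1751, 0.1904]
ee_rot: [0.768, 0.641, 0.0, 0.001]
ft_force: [0.3, -0.8, -0.7]
grip_width: 0.0858
gripper_force: 0.0
```

Call:
jog_arm(
  series=[
    [0,[-30,0,0],0],
    [0,[-60,0,0],0],
    [0,[-80,0,0],0],
    [0,[-80,0,0],0],
    [0,[-80,0,0],0],
  ],
)

```text
clock: 21.02
tool_pos: [0.4602, -0.2532, 0.1898]
ee_rot: [0.769, 0.64, 0.0, -0.0]
ft_force: [-0.0, -0.8, 0.5]
grip_width: 0.0853
gripper_force: 0.0
```

```bash
python3 f.py; python3 - <<'E'
from h import *
a=capture('top');b=capture('side')
cv2.imwrite('pics/s5.png',np.hstack([cv2.resize(x,(390,450)) for x in(b['color'][170:290,270:374,::-1],a['color'][180:300,310:414,::-1])]))
E
```

```text
21.0167 along -206.13876757776444 lat -1.1054714374976446 F along -0.8074844238839866 lat 0.11947936876036785 0.5265250714666387 0.08528712124617546
```

View pics/s5.png

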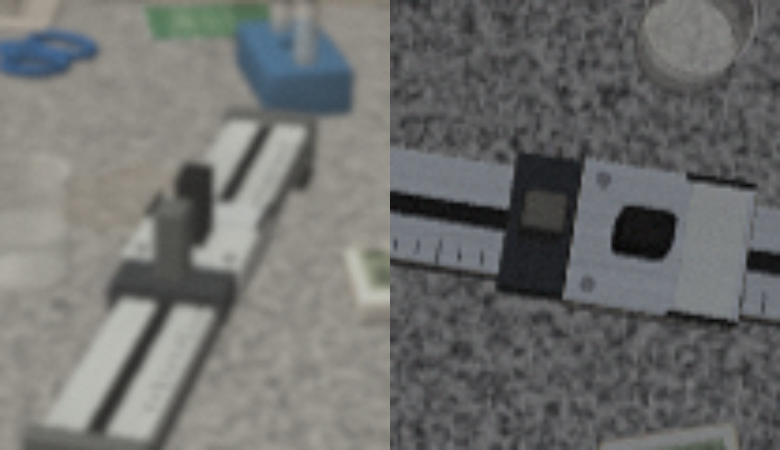

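In the top view the stop's dark edge meets the carriage face with no gap. The carriage block is at pixel (378,242), essentially where I left it (377,242). Beaker and timer are untouched. Handing in.

```bash
python3 -c "
from plant import *
print(finish_job())"
```

```text
the job is handed in; nothing more can be done
None
```

I pushed the carriage until it bound at about 11 N of total push, backed it off about 10 mm and slid the stop up to touch it. Everything is released, the beaker and timer were not touched, and the job is handed in; no verdict came back.

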